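# Close the mending tin, then lift off its outer cover alone

### The job

The mending tin's two lids stand stacked on the counter, the metal cover over the wooden inner lid: carry them together, level so that the buttons inside do not spill, lower them gently onto the open tin that holds the reel of thread (not the one with the candle) until the inner lid is fully seated, and let go of it. Then lift the metal cover straight off by itself, leaving the inner lid seated as it is, so that I can get at the buttons. Finish still holding the cover, level and still, at least 8 cm above where it sat, and leave the tins and everything else on the counter where they stand.

Things in the scene. Friction and masses are not known exactly. Their poses are not given: they have to be found in the camera images.
- tin_a: one of two identical loose open-topped oblong tins of plain steel, 101 (own x) x 63 (own y) x 62 mm high, walls and floor 2.5 mm, mouth 96 x 58 mm, about 0.35 kg; origin at the centre of the underside, z up; it stands at a yaw within 0.5 rad either way of 0. One tin holds the reel, the other the candle: compare their positions to tell which
- tin_b: the other, identical tin: 101 (own x) x 63 (own y) x 62 mm high, origin at the centre of the underside, z up, yaw within 0.5 rad of 0
- inner_lid: loose wooden inner lid, 0.1 kg, with a button tray; stands on the counter under the cover, yaw within 0.5 rad of 0. Origin: centre of its underside, z up. A plug 8 mm high (91 x 53 mm, its lower 4 mm 86 x 48) enters the tin's mouth; above it the plate, then a tray rim 90 x 52 mm at z = 20 to 30 mm, hidden in the cover. Seated: origin 54 mm above the tin's, x axes in line
- plate (a point): centre of the inner lid's solid plate, 14 mm above the lid's origin: 106 (own x) x 68 (own y) x 12 mm thick; its underside rests on the tin's rim when seated. It sticks out 4 mm all round beyond the cover standing on it: gripped by its long sides (68 mm apart) it carries the cover along
- cover: loose metal cover (outer lid), plain steel, an upside-down box 98 (own x) x 60 (own y) x 26 mm high, wall 2 mm, 0.07 kg; origin at the centre of its lower edge, z up. It rests on the inner lid's plate (origin 20 mm above that lid's), 2 mm play round the tray rim, held only by its weight; gripped by its long sides (60 mm apart) it comes off alone
- reel: reel of dark thread wound on a hollow wooden core, 44 mm across, 38 mm high, standing loose in one of the tins, well below its rim; origin at the centre of its underside
- candle: plain white candle stub with a black wick, 44 mm across, 38 mm high, standing loose in the other tin; origin at the centre of its underside
- pen_pot: bystander: white pot of pens and scissors, 84 mm across, 100 mm high, pens up to 160 mm; origin at the centre of its underside
- books: bystander: two books lying flat, 210 x 150 mm, 41 mm high in all; origin at the centre of the underside
- tape_measure: bystander: black pocket tape measure, 66 x 34 x 60 mm high; origin at the centre of its underside

How it is judged:
On the way, in this order (a step that is already met when the one before it is completed fails the run):
1. the inner lid is lifted off the counter with the cover still on it (height (world z) of inner_lid above 0.03 m and z of cover in the frame of inner_lid between 0.017 and 0.024 m and horizontal distance between cover and inner_lid below 0.006 m), for 0.1 s.
2. both lids, still together, are seated on the tin with the reel, nothing gripping the inner lid (((horizontal distance between reel and tin_a below 0.04 m and z of inner_lid in the frame of tin_a between 0.0505 and 0.0565 m and horizontal distance between inner_lid and tin_a below 0.007 m and angle between the x axis of inner_lid and the x axis of tin_a, either way round below 0.12 rad and angle between inner_lid's own z axis and vertical below 0.05 rad) or (horizontal distance between reel and tin_b below 0.04 m and z of inner_lid in the frame of tin_b between 0.0505 and 0.0565 m and horizontal distance between inner_lid and tin_b below 0.007 m and angle between the x axis of inner_lid and the x axis of tin_b, either way round below 0.12 rad and angle between inner_lid's own z axis and vertical below 0.05 rad)) and z of cover in the frame of inner_lid between 0.017 and 0.024 m and horizontal distance between cover and inner_lid below 0.006 m and contact force between the fingers and inner_lid below 0.2 N), for 0.2 s.
3. the cover is off alone, the inner lid still seated (((horizontal distance between reel and tin_a below 0.04 m and z of inner_lid in the frame of tin_a between 0.0505 and 0.0565 m and horizontal distance between inner_lid and tin_a below 0.007 m and angle between the x axis of inner_lid and the x axis of tin_a, either way round below 0.12 rad and angle between inner_lid's own z axis and vertical below 0.05 rad) or (horizontal distance between reel and tin_b below 0.04 m and z of inner_lid in the frame of tin_b between 0.0505 and 0.0565 m and horizontal distance between inner_lid and tin_b below 0.007 m and angle between the x axis of inner_lid and the x axis of tin_b, either way round below 0.12 rad and angle between inner_lid's own z axis and vertical below 0.05 rad)) and z of cover in the frame of inner_lid above 0.04 m), for 0.2 s.
At the end, for the whole second after the job is handed in: The inner lid sits on the reel's tin, underside 50.5 to 56.5 mm above the tin's, within 7 mm and 0.12 rad, tilt under 0.05 rad, untouched and at rest; the cover is held in the fingers (over 1 N), still, level within 0.2 rad, 75 mm or more above its place and off the inner lid (((horizontal distance between reel and tin_a below 0.04 m and z of inner_lid in the frame of tin_a between 0.0505 and 0.0565 m and horizontal distance between inner_lid and tin_a below 0.007 m and angle between the x axis of inner_lid and the x axis of tin_a, either way round below 0.12 rad and angle between inner_lid's own z axis and vertical below 0.05 rad) or (horizontal distance between reel and tin_b below 0.04 m and z of inner_lid in the frame of tin_b between 0.0505 and 0.0565 m and horizontal distance between inner_lid and tin_b below 0.007 m and angle between the x axis of inner_lid and the x axis of tin_b, either way round below 0.12 rad and angle between inner_lid's own z axis and vertical below 0.05 rad)) and z of cover in the frame of inner_lid above 0.095 m and angle between cover's own z axis and vertical below 0.2 rad and linear speed of cover below 0.03 m/s and contact force between the fingers and cover above 1 N and contact force between cover and inner_lid below 0.05 N and contact force between each of the arm, the fingers and inner_lid below 0.2 N and linear speed of inner_lid below 0.02 m/s); the arm keeps its last pose, push and grip.
It fails at once if the cover comes off the inner lid before the inner lid is seated on the tin with the reel, or the inner lid comes out of its seat once the cover is off ((z of cover in the frame of inner_lid above 0.027 m or horizontal distance between cover and inner_lid above 0.015 m) and not ((horizontal distance between reel and tin_a below 0.04 m and z of inner_lid in the frame of tin_a between 0.0505 and 0.0565 m and horizontal distance between inner_lid and tin_a below 0.007 m and angle between the x axis of inner_lid and the x axis of tin_a, either way round below 0.12 rad and angle between inner_lid's own z axis and vertical below 0.05 rad) or (horizontal distance between reel and tin_b below 0.04 m and z of inner_lid in the frame of tin_b between 0.0505 and 0.0565 m and horizontal distance between inner_lid and tin_b below 0.007 m and angle between the x axis of inner_lid and the x axis of tin_b, either way round below 0.12 rad and angle between inner_lid's own z axis and vertical below 0.05 rad))).
It fails at once if the inner lid is tipped by more than 0.3 rad (the buttons would spill) (angle between inner_lid's own z axis and vertical above 0.3 rad).
It fails at once if the lids are dropped onto a tin: inner lid faster than 0.35 m/s within the last 20 mm above its seat ((horizontal distance between inner_lid and tin_a below 0.02 m and z of inner_lid in the frame of tin_a below 0.074 m and linear speed of inner_lid above 0.35 m/s) or (horizontal distance between inner_lid and tin_b below 0.02 m and z of inner_lid in the frame of tin_b below 0.074 m and linear speed of inner_lid above 0.35 m/s)).
It fails at once if a tin is shoved more than 30 mm or tipped by more than 0.2 rad (distance of any of tin_a, tin_b from where it was at the start of the episode above 0.03 m or angle between any of tin_a, tin_b's own z axis and vertical above 0.2 rad).
It fails at once if a bystander is moved more than 20 mm (distance of any of pen_pot, books, tape_measure from where it was at the start of the episode above 0.02 m).
It also fails if it takes over 42 s, if anything falls off the work surface, if the arm or the gripper's body presses on something with over 40 N, if the wrist force passes 120 N, or if a joint passes its speed limit or range.

### The arm

A 7-joint arm with a two-finger parallel gripper is mounted at the origin on the work surface. World frame = base frame: x ahead of the robot, y to its left, z up, the work surface at z = 0. Lengths are in m, angles in rad, forces in N, time in s.
With the tool pointing down it reaches from about 0.4 to 0.85 m from the base axis. Payload 10.4 kg.
Tool frame: the origin (TCP) lies midway between the tips of the shut fingers; the grasp point (between the pads) lies 19 mm behind it (manip.grasp_offset is the distance from the TCP to the grasp point, in m); z points along the fingers, y is the line along which they close (so a half turn about z gives the same grasp; the last joint's range is limited). The gripper opens to 85 mm and grips with 20 to 120 N. Pads are 22 mm wide; open, the fingers measure 114 mm over their backs; the gripper's body (76 mm by 85 mm) begins 54 mm behind the grasp point. The pads swing forward as they close: fully open they stand 13 mm farther back than shut.
Start: joints at [-1.296, 0.332, -0.065, 1.46, 0.022, 1.35, -0.088], TCP at [0.183, 0.598, 0.231] pointing down, gripper open.
Joint ranges: [-2.6, 2.6], [-0.5, 2.12], [-1.47, 1.34], [0.16, 2.42], [-1.27, 4.41], [0.06, 2.06], [-2.6, 2.6]. Speed limits (rad/s): [2.22, 2.22, 2.79, 2.79, 3.14, 3.14, 3.14].

### API

Orientations are given as a unit quaternion [x, y, z, w].
In Python, from workcell import manip gives the robot as it stands.
- The arm moves only by the tool send_path, called after ">>>" in YAML: its name, and indented under it one key for each argument. Schema: {"type":"object","properties":{"plan":{"type":"array","items":{"type":"array","items":{"type":"array","items":{"type":"number"},"minItems":7,"maxItems":7},"minItems":1,"maxItems":20},"minItems":1,"maxItems":1},"clamp_n":{"type":"number"},"only":{"type":"string"},"quiet":{"type":"boolean"},"lines":{"type":"string"}},"required":["plan"],"additionalProperties":false}. plan is a list that holds a single list of rows (three levels of brackets), with 1 to 20 rows, each of 7 numbers: a rotation vector rx, ry, rz in parts of the range, where 1.0 means 4 rad, then dx, dy, dz in parts of the range, where 1.0 means 0.8 m, then the opening from 0.0 (shut) to 1.0 (fully open); each row is the pose to reach, as a shift and turn from the pose commanded when the call began, along the tool's axes at that moment; what a row does not reach only later rows make up. A row lasts 1/8 s, in which the tool goes at most 0.0625 m and 0.188 rad, less where a joint would pass 70% of its speed; a pose out of reach is approached as far as the arm can. The fingers move at their own pace and stop on an object; clamp_n is the grip in N (left out, the last holds). Time passes only in rows, so rows that do not move let the fingers close. The tool returns the time, the measured TCP pose, the force, the opening and the grip force at its end. only (a regular expression) keeps the lines of the reply that match it, lines (a string "A,B") keeps lines A to B, and quiet returns only ok. A shift or turn number past 1, either way, is cut back to 1. Input that does not fit is refused with a message, and nothing moves.
- manip.get_obs(): the state, without advancing time (a new reading comes with each control period).
- manip.camera(name): name is "scene" or "top"; returns the picture (400x640x3 uint8, blue, green, red); there is no depth.
- manip.calibration(name): a dict with "fx", "fy", "cx", "cy" (pixels), "world_from_camera" (4x4, takes a point from camera to world coordinates). Camera axes: x right, y up, looking along -z (the intrinsics and any distortion apply to the point x, -y, -z); pixel columns grow to the right and rows downward; lengths in m; the calibration is good to about 2 mm. A picture is of the moment at which its call begins. calibration takes no time and is no camera call.
- manip.hand_in(): hands the job in; it is judged then, once.
The state is a dict: "clock": time; "joint_pos": joint angles; "joint_velocities": joint speeds; "tau": joint torques, N m; "position": TCP position; "ee_rot": TCP orientation; "ft_force": force on the tool from outside, world axes, zero at the start; "torque": the same for the moment, N m; "grip_width": opening from 0.0 (shut) to 1.0 (fully open); "grasp_force": force on a finger pad.
Only numpy, scipy, OpenCV 4.12 (cv2) and the standard library are available. Lean on these libraries where they do the work, as an engineer would, in place of code of your own. Each camera call takes 0.05 s, during which the arm holds its last target. There are 200 camera calls.

## Working session

There is one attempt and no reset: what is moved stays moved. The work goes in short steps, Python scripts to look and compute and a tool call to move; the robot and the scene stay as the last step left them, time stands still between calls to the robot, and variables do not carry over. Pictures are saved under pics/ and viewed, at most 10 in all, crops included, and the job is handed in when it is done.

```bash
ls; mkdir -p pics; python3 - <<'E'
from workcell import manip
import cv2
o=manip.get_obs();print({k:o[k] for k in('clock','position','ee_rot','grip_width')},manip.grasp_offset)
for n in('scene','top'):
    im=manip.camera(n);cv2.imwrite(f'pics/{n}0.png',im);c=manip.calibration(n);print(n,c)
E
```

```text
pics
workcell.py
{'clock': 0.0, 'position': array([0.18326121, 0.59712463, 0.23050218]), 'ee_rot': array([ 1.48328845e-01,  9.88937825e-01, -7.24704948e-04, -8.79460726e-05]), 'grip_width': 0.9996894200398697} 0.0187
scene {'fx': 457.4536817046285, 'fy': 457.4536817046285, 'cx': 316.1091590956909, 'cy': 201.10668430182756, 'world_from_camera': array([[-0.8070867 , -0.44836471,  0.38416161,  1.19780981],
       [ 0.59043035, -0.61481122,  0.52287586,  0.77085866],
       [ 0.00174779,  0.64882683,  0.76093409,  1.16928469],
       [ 0.        ,  0.        ,  0.        ,  1.        ]])}
top {'fx': 417.8019784167879, 'fy': 417.8019784167879, 'cx': 330.3281435780644, 'cy': 197.6459060168928, 'world_from_camera': array([[ 6.22707431e-02,  9.76797194e-01, -2.04913630e-01,
         3.83139167e-01],
       [-9.98059274e-01,  6.09026851e-02, -1.29826442e-02,
        -8.78119320e-03],
       [-2.01620174e-04,  2.05324388e-01,  9.78693954e-01,
         1.21199861e+00],
       [ 0.00000000e+00,  0.00000000e+00,  0.00000000e+00,
         1.00000000e+00]])}
```

View pics/scene0.png

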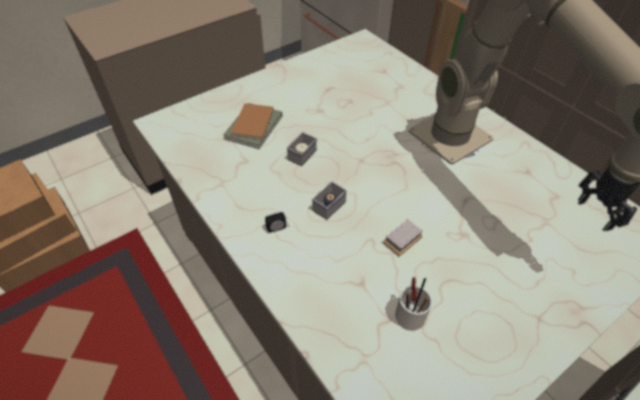

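View pics/top0.png

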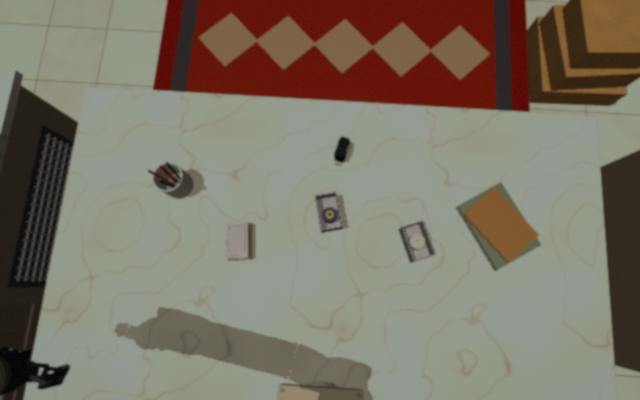

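The scene picture shows the lid stack at (403,237), the reel's tin at (329,200) with a dark reel and the candle's tin at (302,149). In the top view the stack is at (240,241), the reel's tin at (331,213) and the candle's tin at (417,242). Next I'll enlarge the lids and the reel's tin.

```bash
python3 - <<'E'
import cv2,numpy as np
def crop(n,u,v):
    im=cv2.imread(f'pics/{n}0.png')[v-25:v+25,u-33:u+33]
    return cv2.resize(im,(396,300),interpolation=cv2.INTER_CUBIC)
a=np.vstack([np.hstack([crop('top',240,241),crop('top',331,213)]),np.hstack([crop('scene',403,237),crop('scene',329,200)])])
cv2.imwrite('pics/crops1.png',a)
E
```

```text
(no output)
```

View pics/crops1.png

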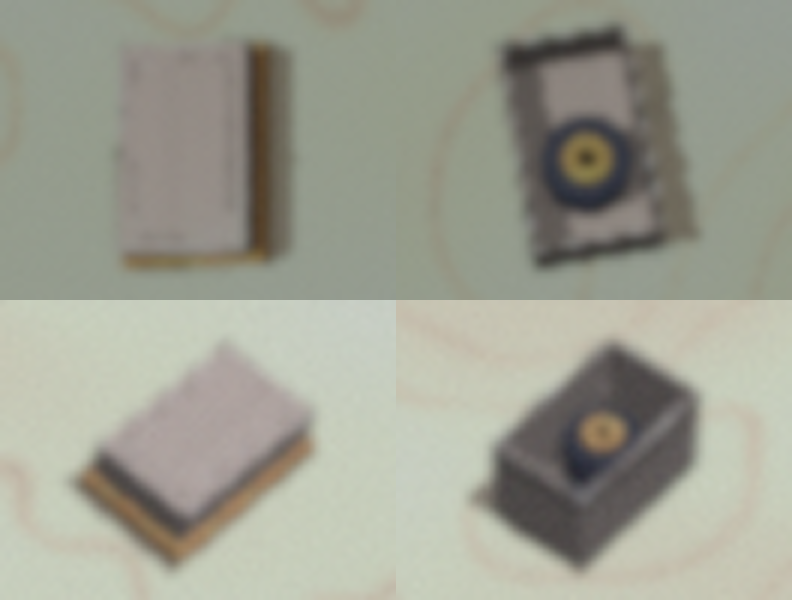

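The crops show the corners clearly. They are the cover's top face (pale pink) and the tin's rim, outer corners, in both views. I'll triangulate these and check them against the sizes given.

```bash
cat > h.py <<'E'
import numpy as np
from workcell import manip
def cal(n):
    c=manip.calibration(n);return c,np.array(c['world_from_camera'])
def ray(n,u,v):
    c,T=cal(n);d=np.array([(u-c['cx'])/c['fx'],-(v-c['cy'])/c['fy'],-1]);return T[:3,3],T[:3,:3]@d
def plane(n,u,v,z):
    o,d=ray(n,u,v);return o+d*(z-o[2])/d[2]
def proj(n,p):
    c,T=cal(n);q=T[:3,:3].T@(np.array(p)-T[:3,3]);return c['cx']+c['fx']*q[0]/-q[2],c['cy']-c['fy']*q[1]/-q[2]
def tri(a,b):
    A=np.zeros((3,3));y=np.zeros(3)
    for o,d in(a,b):
        d=d/np.linalg.norm(d);P=np.eye(3)-np.outer(d,d);A+=P;y+=P@o
    return np.linalg.solve(A,y)
def quad(c):  # order ++,+-,--,-+ (x,y): centre,yaw,len,wid
    c=np.array(c);ax=(c[0]+c[1]-c[2]-c[3])/2;ay=(c[0]+c[3]-c[1]-c[2])/2
    return c.mean(0).round(4),round(float(np.arctan2(ax[1],ax[0])),3),round(float(np.arctan2(-ay[0],ay[1])),3),np.linalg.norm(ax[:2]).round(4),np.linalg.norm(ay[:2]).round(4)
E
python3 - <<'E'
from h import *
def px(u,v,l): return [(u-33+(x+.5)/6-.5,v-25+(y+.5)/6-.5) for x,y in l]
S={'cover':(px(240,241,[(122,43),(247,43),(250,252),(124,250)]),px(403,237,[(186,230),(98,150),(228,45),(313,108)]),.046),
'tin':(px(331,213,[(104,45),(224,30),(269,237),(144,267)]),px(329,200,[(184,195),(101,150),(214,45),(301,95)]),.062)}
for k,(t,s,z) in S.items():
    print(k);print('tri',quad([tri(ray('top',*a),ray('scene',*b)) for a,b in zip(t,s)]))
    for n,q in(('top',t),('scene',s)): print(n,quad([plane(n,*p,z) for p in q]))
E
```

```text
cover
tri (array([0.4903, 0.2594, 0.043 ]), 0.123, 0.059, np.float64(0.0986), np.float64(0.0589))
top (array([0.4907, 0.2578, 0.046 ]), 0.12, 0.054, np.float64(0.097), np.float64(0.0584))
scene (array([0.4911, 0.2616, 0.046 ]), 0.134, 0.077, np.float64(0.1029), np.float64(0.0589))
tin
tri (array([0.5853, 0.0088, 0.0563]), 0.261, 0.258, np.float64(0.1023), np.float64(0.0583))
top (array([0.584 , 0.0093, 0.062 ]), 0.256, 0.246, np.float64(0.1032), np.float64(0.058))
scene (array([0.589 , 0.0123, 0.062 ]), 0.229, 0.293, np.float64(0.0967), np.float64(0.0563))
```

Sizes and heights agree to a few mm. I'll refine with subpixel edge lines.

```bash
cat > edge.py <<'E'
from h import *
import cv2
def grab(n,k=4): return np.mean([manip.camera(n).astype(np.float32) for _ in range(k)],0)
def refine(im,q,w=2.2,sub=None):
    """q: 4 corner pixels; each edge re-fitted at the strongest colour change within w px of it"""
    lines=[];c=np.mean(q,0);q=np.array(q,float);t=np.arange(-w-.6,w+.61,.1)
    for i in range(4):
        a,b=q[i],q[(i+1)%4];d=(b-a)/np.linalg.norm(b-a);n=np.array([d[1],-d[0]]);n*=np.sign(n@((a+b)/2-c))
        pts=[]
        for s in np.linspace(.12,.88,40):
            p=a+s*(b-a)+t[:,None]*n
            v=cv2.remap(im,p[:,0].astype(np.float32)[None],p[:,1].astype(np.float32)[None],cv2.INTER_LINEAR)[0]
            g=np.linalg.norm(v[10:]-v[:-10],axis=1);g=g**2
            k=np.argmax(g);lo,hi=max(0,k-6),k+7
            pts.append(a+s*(b-a)+(g[lo:hi]@t[lo+5:hi+5][:len(g[lo:hi])]/g[lo:hi].sum())*n)
        l=cv2.fitLine(np.float32(pts),cv2.DIST_HUBER,0,.01,.01).ravel();lines.append(l)
    out=[]
    for i in range(4):
        l,m=lines[i-1],lines[i];s=np.linalg.solve(np.array([l[:2],-m[:2]]).T,m[2:]-l[2:]);out.append(l[2:]+s[0]*l[:2])
    return np.array(out)
E
python3 - <<'E'
from edge import *
def px(u,v,l): return [(u-33+(x+.5)/6-.5,v-25+(y+.5)/6-.5) for x,y in l]
S={'cover':(px(240,241,[(122,43),(247,43),(250,252),(124,250)]),px(403,237,[(186,230),(98,150),(228,45),(313,108)]),.046),
'tin':(px(331,213,[(104,45),(224,30),(269,237),(144,267)]),px(329,200,[(184,195),(101,150),(214,45),(301,95)]),.062)}
I={n:grab(n) for n in('top','scene')}
for n in I: cv2.imwrite(f'pics/{n}_avg.png',I[n])
pan=[]
for k,(t,s,z) in S.items():
    Q={}
    for n,q in(('top',t),('scene',s)):
        Q[n]=refine(I[n],q);print(k,n,quad([plane(n,*p,z) for p in Q[n]]),(Q[n]-q).round(1).tolist())
        c=np.mean(q,0).astype(int);x0,y0=c[0]-33,c[1]-25
        cr=cv2.resize(I[n][y0:y0+50,x0:x0+66],(396,300),interpolation=cv2.INTER_CUBIC).clip(0,255).astype(np.uint8)
        cv2.polylines(cr,[np.int32((Q[n]-[x0,y0]+.5)*6)],True,(0,0,255),1);pan.append(cr)
    print(k,'tri',quad([tri(ray('top',*a),ray('scene',*b)) for a,b in zip(Q['top'],Q['scene'])]))
cv2.imwrite('pics/ref.png',np.vstack([np.hstack(pan[:2]),np.hstack(pan[2:])]))
E
```

```text
cover top (array([0.4894, 0.2596, 0.046 ]), 0.067, 0.058, np.float64(0.0949), np.float64(0.0601)) [[0.5, 0.6], [-0.2, 0.9], [-0.6, -0.1], [-2.6, 0.3]]
cover scene (array([0.4899, 0.2601, 0.046 ]), 0.104, 0.083, np.float64(0.0992), np.float64(0.0595)) [[-0.0, -1.8], [-0.0, -0.6], [-0.3, -0.5], [0.2, 0.7]]
cover tri (array([0.4895, 0.2598, 0.0453]), 0.081, 0.063, np.float64(0.0955), np.float64(0.06))
tin top (array([0.5822, 0.0105, 0.062 ]), 0.25, 0.242, np.float64(0.1051), np.float64(0.0552)) [[0.4, 0.8], [-1.2, -0.3], [-0.7, 1.8], [-0.3, 0.1]]
tin scene (array([0.5895, 0.0089, 0.062 ]), 0.229, 0.397, np.float64(0.0992), np.float64(0.0548)) [[0.2, -1.6], [-2.3, 0.8], [0.1, -0.6], [-1.2, -1.0]]
tin tri (array([0.5851, 0.0082, 0.0577]), 0.255, 0.287, np.float64(0.1042), np.float64(0.0571))[ WARN:0@5.224] global loadsave.cpp:1063 imwrite_ Unsupported depth image for selected encoder is fallbacked to CV_8U.
```

View pics/ref.png

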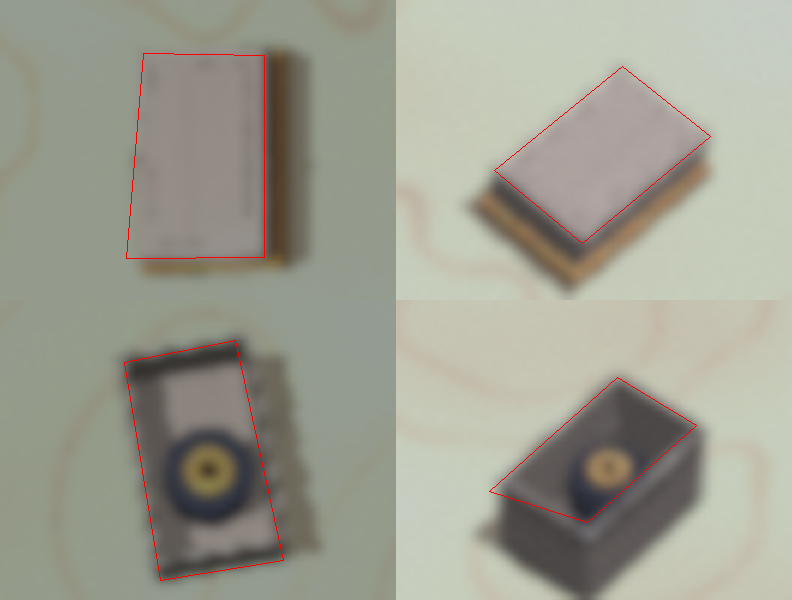

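The refined lines agree in the scene view for the cover. In the top view the cover's left edge and in the scene the tin's near edges slipped, but the centres agree between methods: cover about (0.490, 0.2595), yaw 0.08, and tin about (0.585, 0.0085), yaw 0.255. Those are good enough to go and grasp.

```bash
cat > go.py <<'E'
import sys
from h import *
from scipy.spatial.transform import Rotation as R
def rel(x,y,z,yaw):
    o=manip.get_obs();R0=R.from_quat(o['ee_rot'])
    c,s=np.cos(yaw),np.sin(yaw);Rt=R.from_matrix(np.array([[-c,-s,0],[-s,c,0],[0,0,-1]]))
    print('rot',(R0.inv()*Rt).as_rotvec().round(4),'d',R0.inv().apply(np.array([x,y,z])-o['position']).round(4),'clock',o['clock'])
rel(*map(float,sys.argv[1:5]))
E
python3 go.py 0.490 0.2595 0.09 0.08
```

```text
rot [ 0.     -0.     -0.3778] d [-0.3923 -0.2331  0.1413] clock 0.5
```

Units first: shifts go in shares of 0.8 m and turns go in shares of 4 rad. So -0.392 m / 0.8 = -0.49, -0.343 m / 0.8 = -0.4288, -0.378 rad / 4 = -0.0945.

>>> send_path:
  plan:
    - [[0,0,-0.0175,-0.0613,-0.0363,0,1],[0,0,-0.035,-0.1225,-0.0725,0,1],[0,0,-0.0475,-0.1838,-0.1088,0,1],[0,0,-0.06,-0.245,-0.1463,0,1],[0,0,-0.0725,-0.3063,-0.1825,0.025,1],[0,0,-0.085,-0.3675,-0.2188,0.05,1],[0,0,-0.0945,-0.4288,-0.255,0.0875,1],[0,0,-0.0945,-0.49,-0.2913,0.125,1],[0,0,-0.0945,-0.49,-0.2913,0.1625,1],[0,0,-0.0945,-0.49,-0.2913,0.1763,1],[0,0,-0.0945,-0.49,-0.2913,0.1763,1]]

```text
clock: 1.88
position: [0.489, 0.2606, 0.0903]
ee_rot: [-0.041, 0.999, 0.0, -0.0]
ft_force: [-0.5, -0.1, 0.8]
grip_width: 0.998
grasp_force: 0.0
```

```bash
python3 go.py 0.490 0.2595 -0.003 0.08
python3 - <<'E'
from edge import *
I={n:grab(n,1) for n in('top','scene')}
pan=[]
for n in I:
    u,v=map(int,proj(n,(.49,.26,.05)));pan.append(cv2.resize(I[n][v-40:v+40,u-40:u+40],(400,400),interpolation=cv2.INTER_CUBIC).clip(0,255))
cv2.imwrite('pics/hov.png',np.hstack(pan).astype(np.uint8))
E
```

```text
rot [ 0.0001 -0.0008  0.0017] d [-0.0009 -0.0012  0.0933] clock 1.875
```

View pics/hov.png

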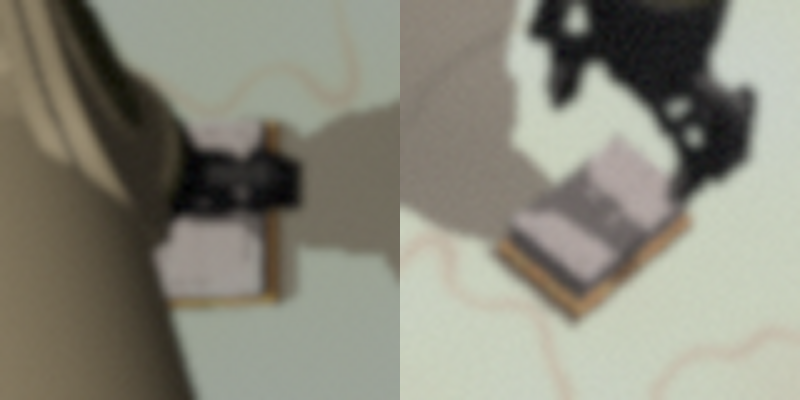

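The gripper stands over the stack. The fingers straddle the short way, across the middle of the cover, in both views. Now I'll descend.

Converted, 0.0915 m / 0.8 = 0.1144, 0.09 m / 0.8 = 0.1125.

>>> send_path:
  plan:
    - [[0,0,0,-0.0013,-0.0013,0.0375,1],[0,0,0,-0.0013,-0.0013,0.0688,1],[0,0,0,-0.0013,-0.0013,0.0938,1],[0,0,0,-0.0013,-0.0013,0.1063,1],[0,0,0,-0.0013,-0.0013,0.1125,1],[0,0,0,-0.0013,-0.0013,0.1144,1],[0,0,0,-0.0013,-0.0013,0.1144,1]]

```text
clock: 2.85
position: [0.4912, 0.2591, -0.0006]
ee_rot: [-0.04, 0.999, 0.0, 0.0]
ft_force: [-0.1, -0.1, 0.5]
grip_width: 1.002
grasp_force: 0.0
```

>>> send_path:
  plan:
    - [[0,0,0,0,0,0,0.8],[0,0,0,0,0,0,0.7],[0,0,0,0,0,0,0.6],[0,0,0,0,0,0,0.6],[0,0,0,0,0,0,0.6]]
  clamp_n: 30

```text
clock: 3.48
position: [0.4912, 0.259, -0.0005]
ee_rot: [-0.04, 0.999, 0.0, 0.0]
ft_force: [-1.9, -0.5, 6.8]
grip_width: 0.783
grasp_force: 33.4
```

>>> send_path:
  plan:
    - [[0,0,0,0,0,-0.0063,0.6],[0,0,0,0,0,-0.025,0.6],[0,0,0,0,0,-0.0563,0.6],[0,0,0,0,0,-0.0938,0.6],[0,0,0,0,0,-0.1375,0.6],[0,0,0,0,0,-0.175,0.6],[0,0,0,0,0,-0.1938,0.6],[0,0,0,0,0,-0.2,0.6],[0,0,0,0,0,-0.2,0.6]]

```text
clock: 4.6
position: [0.4905, 0.2587, 0.1582]
ee_rot: [-0.04, 0.999, -0.0, -0.0]
ft_force: [-0.3, 0.1, -2.9]
grip_width: 0.785
grasp_force: 34.9
```

```bash
python3 go.py 0.585 0.0085 0.16 0.255
python3 - <<'E'
from edge import *
I={n:grab(n,1) for n in('top','scene')}
pan=[]
for n in I:
    u,v=map(int,proj(n,(.49,.26,.2)));pan.append(cv2.resize(I[n][v-40:v+40,u-40:u+40],(400,400),interpolation=cv2.INTER_CUBIC).clip(0,255))
cv2.imwrite('pics/lift.png',np.hstack(pan).astype(np.uint8))
E
```

```text
rot [-0.0003 -0.0008 -0.1747] d [-0.0741 -0.2569 -0.0018] clock 4.6
```

View pics/lift.png

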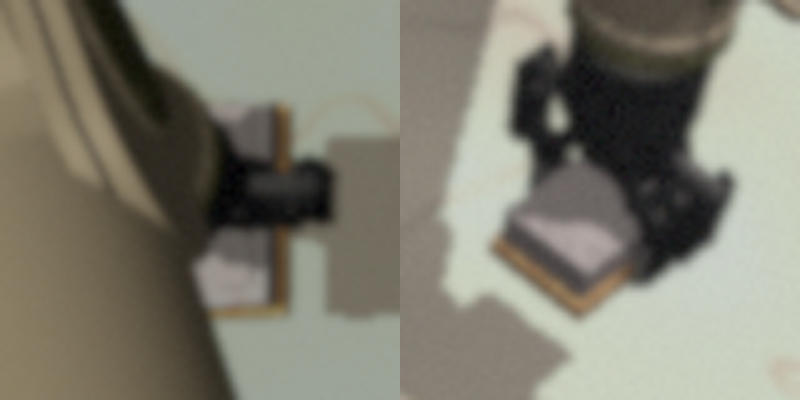

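Both lids are off the counter together and level, with the cover still inside the plate's border. While they hang here I'll take a finer look at the tin in the averaged images.

```bash
python3 - <<'E'
import cv2,numpy as np
def crop(n,u,v):
    im=cv2.imread(f'pics/{n}_avg.png')[v-25:v+25,u-17:u+17] if n=='top' else cv2.imread(f'pics/{n}_avg.png')[v-25:v+25,u-17:u+16+1]
    im=cv2.resize(im,None,fx=11.76,fy=11.76,interpolation=cv2.INTER_CUBIC)[:588,:399]
    for i in range(0,399,59): cv2.line(im,(i,0),(i,5),(0,0,255),1)
    return im
cv2.imwrite('pics/tinbig.png',np.hstack([crop('top',331,213),crop('scene',329,200)]))
E
```

```text
(no output)
```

View pics/tinbig.png

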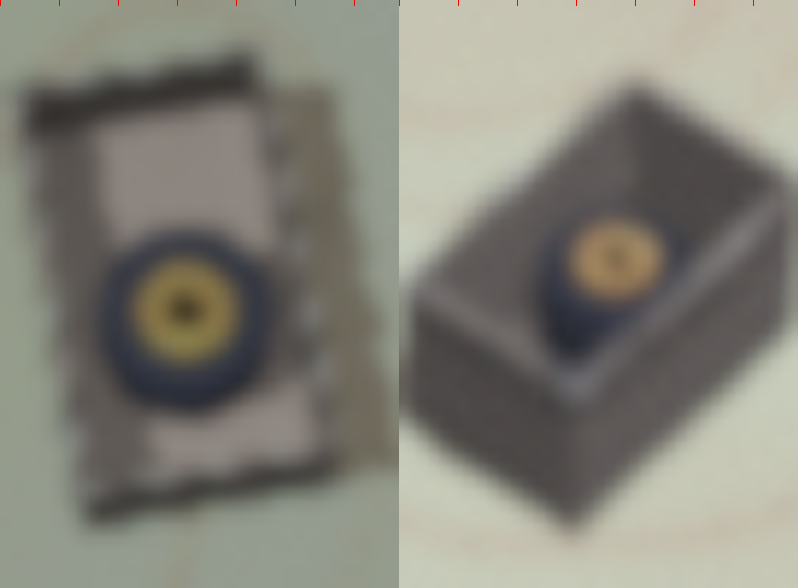

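Left: in the top view the tin's rim corners are at about (22,88), (262,50), (347,475), (88,525). Right: in the scene view they are at about (236,75), (395,195), (174,400), (15,290) from the panel's left. Both give the same centre as before. Next I'll carry the lids to a hover over the tin and compare lid and tin directly.

```bash
python3 go.py 0.5865 0.009 0.085 0.255
```

```text
rot [-0.0007 -0.0017 -0.1747] d [-0.076  -0.2564  0.0728] clock 4.7
```

Converted, -0.256 m / 0.8 = -0.32, -0.03 m / 0.8 = -0.0375, -0.175 rad / 4 = -0.0438.

>>> send_path:
  plan:
    - [[0,0,-0.0025,-0.0038,-0.0125,0,0.6],[0,0,-0.0063,-0.0113,-0.0375,0,0.6],[0,0,-0.0113,-0.0225,-0.075,0,0.6],[0,0,-0.0175,-0.035,-0.1188,0,0.6],[0,0,-0.0238,-0.0488,-0.1625,0,0.6],[0,0,-0.03,-0.0613,-0.2063,0,0.6],[0,0,-0.035,-0.0738,-0.25,0,0.6],[0,0,-0.04,-0.085,-0.2875,0,0.6],[0,0,-0.0438,-0.0925,-0.3125,0.0125,0.6],[0,0,-0.0438,-0.095,-0.32,0.0375,0.6],[0,0,-0.0438,-0.095,-0.32,0.0625,0.6],[0,0,-0.0438,-0.095,-0.32,0.0813,0.6],[0,0,-0.0438,-0.095,-0.32,0.0888,0.6],[0,0,-0.0438,-0.095,-0.32,0.0888,0.6]]

```text
clock: 6.45
position: [0.5869, 0.01, 0.0875]
ee_rot: [-0.127, 0.992, 0.0, -0.0]
ft_force: [-0.8, 0.1, -1.7]
grip_width: 0.783
grasp_force: 34.8
```

```bash
python3 - <<'E'
from edge import *
o=manip.get_obs();print(o['position'])
I={n:grab(n,3) for n in('top','scene')};x,y,z=o['position']
for n in I: cv2.imwrite(f'pics/{n}_hv.png',I[n].astype(np.uint8))
pan=[];c,s=np.cos(.255),np.sin(.255)
for n in I:
    u,v=map(int,proj(n,(.586,.009,.06)));u-=20;v-=24;pan.append(cv2.resize(I[n][v:v+48,u:u+40],(400,480),interpolation=cv2.INTER_CUBIC).clip(0,255))
    for h in(z+.0085,z+.0205):
        print(n,'plate pred',[tuple(np.round((np.array(proj(n,(x+a*c-b*s,y+a*s+b*c,h)))-[u,v]+.5)*10).astype(int).tolist()) for a,b in((.053,.034),(.053,-.034),(-.053,-.034),(-.053,.034))])
    for h in(0,.062):
        print(n,'tin pred',[tuple(np.round((np.array(proj(n,(.5865+a*c-b*s,.009+a*s+b*c,h)))-[u,v]+.5)*10).astype(int).tolist()) for a,b in((.0505,.0315),(.0505,-.0315),(-.0505,-.0315),(-.0505,.0315))])
cv2.imwrite('pics/hv.png',np.hstack(pan).astype(np.uint8))
E
```

```text
[0.58693092 0.01004286 0.08752173]
top plate pred [(48, 64), (292, 18), (368, 394), (120, 442)]
top plate pred [(46, 55), (292, 8), (370, 388), (119, 437)]
top tin pred [(75, 143), (284, 104), (351, 436), (139, 477)]
top tin pred [(67, 99), (286, 58), (357, 406), (134, 450)]
scene plate pred [(189, 334), (19, 229), (227, 41), (395, 138)]
scene plate pred [(190, 308), (19, 203), (228, 15), (397, 112)]
scene tin pred [(181, 514), (31, 419), (220, 242), (368, 331)]
scene tin pred [(185, 392), (30, 296), (225, 118), (377, 207)]
```

View pics/hv.png

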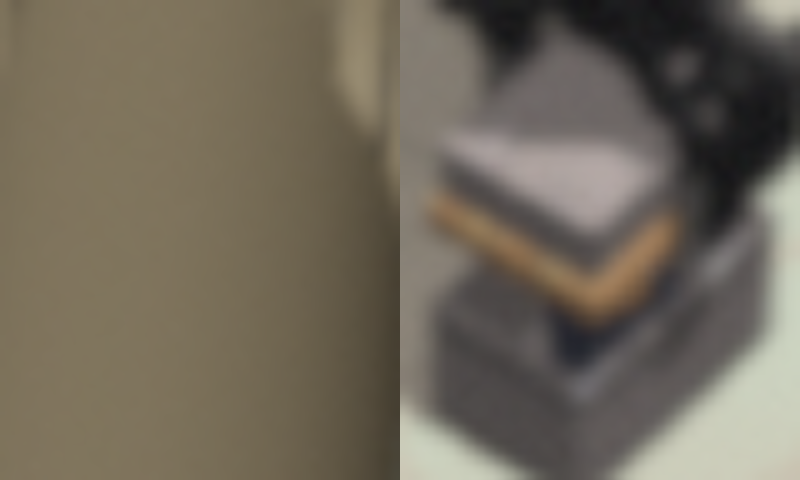

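The top view is blocked by the arm. In the scene view the lids hang level over the tin. The plate's near lower vertex is at (596,325) and the tin's near rim vertex at (576,395), against predictions of (589,334) and (585,392), so the tin looks a few mm farther in +x than the lid. I'll fit those edges numerically.

```bash
cat > rel.py <<'E'
from edge import *
def off(im,n,A,B,s0,s1,w=2.5,pos=None):
    """median offset (px) of the strongest edge from the predicted world segment A-B, along the outward image normal"""
    a,b=np.array(proj(n,A)),np.array(proj(n,B));d=(b-a)/np.linalg.norm(b-a);m=np.array([-d[1],d[0]]);m*=np.sign(m[1])
    t=np.arange(-w-.5,w+.51,.1);r=[]
    for s in np.linspace(s0,s1,30):
        p=a+s*(b-a)+t[:,None]*m
        v=cv2.remap(im,p[:,0].astype(np.float32)[None],p[:,1].astype(np.float32)[None],cv2.INTER_CUBIC)[0]
        g=np.linalg.norm(v[10:]-v[:-10],axis=1);k=np.argmax(g);r.append(t[k+5])
    return m,np.median(r),np.percentile(r,75)-np.percentile(r,25)
def fit(im,n,x,y,z,yaw,L,W,r1=(.1,.9),r2=(.1,.9)):
    c,s=np.cos(yaw),np.sin(yaw);P=lambda a,b,dx=0,dy=0:(x+dx+a*c-b*s,y+dy+a*s+b*c,z)
    M,e,q=[],[],[]
    for (A,B,r) in(((L/2,W/2),(L/2,-W/2),r1),((L/2,W/2),(-L/2,W/2),r2)):
        m,o,i=off(im,n,P(*A),P(*B),*r)
        p0=np.array(proj(n,P(*A)));J=np.array([np.array(proj(n,P(*A,.001,0)))-p0,np.array(proj(n,P(*A,0,.001)))-p0]).T
        M.append(m@J);e.append(o);q.append((round(float(o),2),round(float(i),2)))
    d=np.linalg.solve(M,e);return 'world shift mm',d.round(1),'own axes',np.round([c*d[0]+s*d[1],-s*d[0]+c*d[1]],1),'px off,iqr',q
E
python3 - <<'E'
from rel import *
h=cv2.imread('pics/scene_hv.png').astype(np.float32);a=cv2.imread('pics/scene_avg.png').astype(np.float32)
print('plate low',fit(h,'scene',.5869,.0100,.0960,.255,.106,.068,(.1,.9),(.05,.4)))
print('plate top',fit(h,'scene',.5869,.0100,.1080,.255,.106,.068,(.1,.9),(.05,.4)))
print('cover top',fit(h,'scene',.5869,.0100,.1340,.255,.098,.060,(.1,.8),(.05,.3)))
for k,im in(('hv',h),('avg',a)): print('tin bottom',k,fit(im,'scene',.5865,.009,0,.255,.101,.063))
print('tin rim avg',fit(a,'scene',.5865,.009,.062,.255,.101,.063))
print('start plate low',fit(a,'scene',.4912,.2590,.008,.08,.106,.068))
print('start plate top',fit(a,'scene',.4912,.2590,.02,.08,.106,.068))
print('start cover top',fit(a,'scene',.4912,.2590,.046,.08,.098,.060))
E
```

```text
plate low ('world shift mm', array([-6.9, -3. ]), 'own axes', array([-7.4, -1.2]), 'px off,iqr', [(-2.0, 0.38), (-0.35, 0.78)])
plate top ('world shift mm', array([-9.6,  1.6]), 'own axes', array([-8.9,  4. ]), 'px off,iqr', [(-2.4, 1.95), (1.15, 0.55)])
cover top ('world shift mm', array([-0.7,  0.5]), 'own axes', array([-0.6,  0.7]), 'px off,iqr', [(-0.15, 0.3), (0.2, 0.3)])
tin bottom hv ('world shift mm', array([ 0.1, -0.3]), 'own axes', array([ 0. , -0.4]), 'px off,iqr', [(0.0, 0.3), (-0.1, 0.4)])
tin bottom avg ('world shift mm', array([-0.2, -0.8]), 'own axes', array([-0.4, -0.7]), 'px off,iqr', [(-0.1, 0.2), (-0.2, 0.4)])
tin rim avg ('world shift mm', array([ 4.1, -3.7]), 'own axes', array([ 3. , -4.6]), 'px off,iqr', [(0.8, 2.35), (-1.3, 0.7)])
start plate low ('world shift mm', array([-0. ,  0.5]), 'own axes', array([-0. ,  0.5]), 'px off,iqr', [(0.0, 0.28), (0.15, 0.3)])
start plate top ('world shift mm', array([7. , 5.3]), 'own axes', array([7.4, 4.7]), 'px off,iqr', [(2.1, 0.3), (1.5, 0.5)])
start cover top ('world shift mm', array([-0.4,  0.9]), 'own axes', array([-0.3,  0.9]), 'px off,iqr', [(-0.1, 0.4), (0.3, 0.38)])
```

Sharp edges (spread under 0.4 px) put the tin's foot at (0.5865, 0.0085). At the start the plate read (0.491, 0.2595) while gripped at y = 0.2590. So the lid is centred on the TCP, and only about -2 mm in y is needed. Now I'll lower gently.

Converted, 0.028 m / 0.8 = 0.035, -0.002 m / 0.8 = -0.0025.

>>> send_path:
  plan:
    - [[0,0,0,0,-0.0025,0,0.6],[0,0,0,0,-0.0025,0.0125,0.6],[0,0,0,0,-0.0025,0.0225,0.6],[0,0,0,0,-0.0025,0.0275,0.6],[0,0,0,0,-0.0025,0.0313,0.6],[0,0,0,0,-0.0025,0.035,0.6],[0,0,0,0,-0.0025,0.035,0.6]]

```text
clock: 7.62
position: [0.5876, 0.0079, 0.0597]
ee_rot: [-0.127, 0.992, 0.0, -0.0]
ft_force: [0.4, 0.1, -1.0]
grip_width: 0.783
grasp_force: 34.8
```

```bash
python3 go.py 0.587 0.008 0.0535 0.255
```

```text
rot [ 0.0001 -0.0001  0.0002] d [0.0005 0.0003 0.0062] clock 7.625
```

Converted, 0.0045 m / 0.8 = 0.0056, 0.003 m / 0.8 = 0.0038.

>>> send_path:
  plan:
    - [[0,0,0,0.0006,0,0.0019,0.6],[0,0,0,0.0006,0,0.0038,0.6],[0,0,0,0.0006,0,0.0056,0.6],[0,0,0,0.0006,0,0.0056,0.6]]

```text
clock: 8.12
position: [0.5874, 0.0079, 0.0554]
ee_rot: [-0.127, 0.992, 0.0, 0.0]
ft_force: [0.2, 0.5, -1.1]
grip_width: 0.785
grasp_force: 34.9
```

Converted, 0.0021 m / 0.8 = 0.0026, 0.0014 m / 0.8 = 0.0018.

>>> send_path:
  plan:
    - [[0,0,0,0,0,0.0009,0.6],[0,0,0,0,0,0.0018,0.6],[0,0,0,0,0,0.0026,0.6],[0,0,0,0,0,0.0026,0.6]]

```text
clock: 8.62
position: [0.5873, 0.0078, 0.0535]
ee_rot: [-0.127, 0.992, 0.0, 0.0]
ft_force: [0.6, 1.9, 4.2]
grip_width: 0.786
grasp_force: 35.4
```

The lid touched at exactly the seat height with about 5 N. Next I'll open, rise straight up to the cover's height and check.

>>> send_path:
  plan:
    - [[0,0,0,0,0,0,0.85],[0,0,0,0,0,0,1],[0,0,0,0,0,0,1],[0,0,0,0,0,0,1]]

```text
clock: 9.12
position: [0.587, 0.0076, 0.0531]
ee_rot: [-0.127, 0.992, 0.0, -0.0]
ft_force: [0.1, -0.3, 0.1]
grip_width: 1.002
grasp_force: 0.0
```

```bash
python3 - <<'E'
from rel import *
I=grab('scene',3);cv2.imwrite('pics/scene_st.png',I.astype(np.uint8))
print('cover top',fit(I,'scene',.5873,.0078,.100,.255,.098,.060,(.1,.8),(.05,.3)))
print('tin bottom',fit(I,'scene',.5873,.0078,0,.255,.101,.063))
u,v=map(int,proj('scene',(.586,.009,.06)));cv2.imwrite('pics/st.png',cv2.resize(I[v-30:v+30,u-40:u+40],(800,600),interpolation=cv2.INTER_CUBIC).clip(0,255))
E
```

```text
cover top ('world shift mm', array([-0.9,  1.9]), 'own axes', array([-0.4,  2.1]), 'px off,iqr', [(-0.1, 0.2), (0.6, 0.1)])
tin bottom ('world shift mm', array([-1.6,  1.4]), 'own axes', array([-1.1,  1.8]), 'px off,iqr', [(-0.3, 0.3), (0.5, 0.28)])[ WARN:0@2.964] global loadsave.cpp:1063 imwrite_ Unsupported depth image for selected encoder is fallbacked to CV_8U.
```

View pics/st.png

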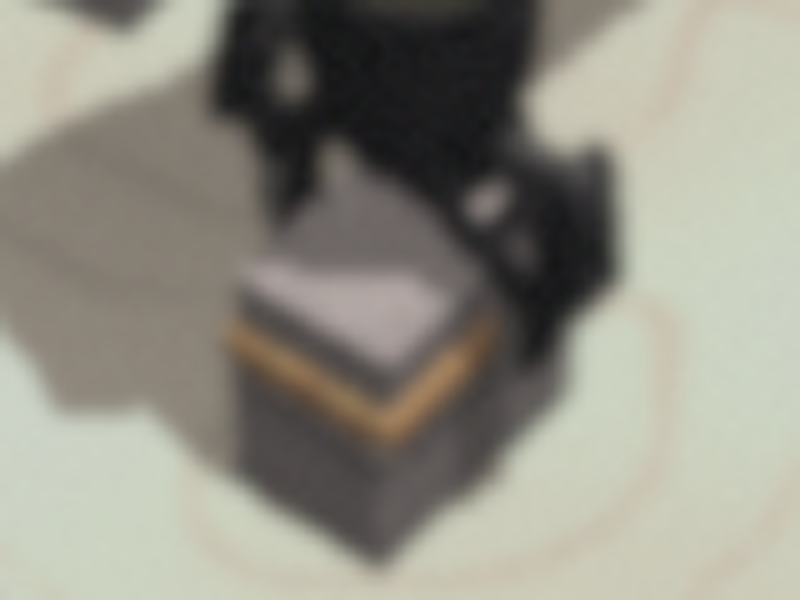

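The inner lid is seated flush on the reel's tin (orange plate on the rim, near vertex at (388,440)), and the cover still sits within its border. The open fingers are clear. Next I'll rise to the cover's side walls and close on it.

Units first: shifts go in shares of 0.8 m and turns go in shares of 4 rad. So -0.0265 m / 0.8 = -0.0331, -0.026 m / 0.8 = -0.0325.

>>> send_path:
  plan:
    - [[0,0,0,0,0,-0.01,1],[0,0,0,0,0.0013,-0.0225,1],[0,0,0,0,0.0013,-0.0325,1],[0,0,0,0,0.0013,-0.0331,1],[0,0,0,0,0.0013,-0.0331,1],[0,0,0,0,0.0013,-0.0331,0.85],[0,0,0,0,0.0013,-0.0331,0.78],[0,0,0,0,0.0013,-0.0331,0.72],[0,0,0,0,0.0013,-0.0331,0.66],[0,0,0,0,0.0013,-0.0331,0.6],[0,0,0,0,0.0013,-0.0331,0.55],[0,0,0,0,0.0013,-0.0331,0.55]]
  clamp_n: 25

```text
clock: 10.78
position: [0.587, 0.0087, 0.0798]
ee_rot: [-0.127, 0.992, 0.0, 0.0]
ft_force: [0.2, -0.5, 1.4]
grip_width: 0.693
grasp_force: 27.6
```

Converted, -0.12 m / 0.8 = -0.15, -0.118 m / 0.8 = -0.1475.

>>> send_path:
  plan:
    - [[0,0,0,0,0,-0.0025,0.5],[0,0,0,0,0,-0.0075,0.5],[0,0,0,0,0,-0.015,0.5],[0,0,0,0,0,-0.025,0.5],[0,0,0,0,0,-0.0375,0.5],[0,0,0,0,0,-0.0563,0.5],[0,0,0,0,0,-0.0813,0.5],[0,0,0,0,0,-0.1063,0.5],[0,0,0,0,0,-0.1313,0.5],[0,0,0,0,0,-0.1475,0.5],[0,0,0,0,0,-0.15,0.5],[0,0,0,0,0,-0.15,0.5],[0,0,0,0,0,-0.15,0.5],[0,0,0,0,0,-0.15,0.5]]

```text
clock: 12.52
position: [0.5866, 0.0086, 0.1991]
ee_rot: [-0.127, 0.992, 0.0, -0.0]
ft_force: [-0.1, -0.3, -1.2]
grip_width: 0.699
grasp_force: 27.3
```

```bash
python3 - <<'E'
from rel import *
I=grab('scene',2)
u,v=map(int,proj('scene',(.586,.009,.1)));cv2.imwrite('pics/end.png',cv2.resize(I[v-45:v+45,u-60:u+60].astype(np.uint8),(800,600),interpolation=cv2.INTER_CUBIC))
print('tin bottom',fit(I,'scene',.5873,.0078,0,.255,.101,.063))
E
```

```text
tin bottom ('world shift mm', array([-1.5,  1.1]), 'own axes', array([-1.1,  1.4]), 'px off,iqr', [(-0.3, 0.38), (0.4, 0.3)])
```

View pics/end.png

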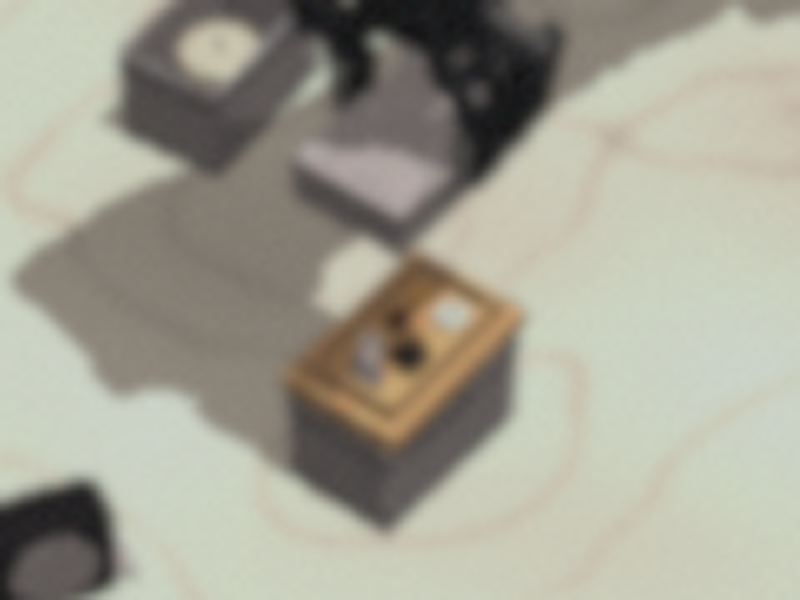

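The cover hangs level in the fingers, with its near vertex at (400,245), 12 cm above its place. The inner lid sits flush on the tin with the buttons showing at about (405,345), and the tin has not moved.

```bash
python3 -c "
from workcell import manip
print(manip.hand_in())"
```

```text
the job is handed in; nothing more can be done
None
```

The job is handed in at about 12.6 s on the robot's clock: the inner lid is seated on the reel's tin with the buttons in view, and the gripper holds the cover level and still, 12 cm above its place.

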